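# Offer up a new drawer pull to its screw holes

## Robot

A 6-joint arm with a two-finger parallel gripper is mounted at the origin on a cart in front of the work surface, level with it; the furniture and walls round the work are solid. World frame = base frame: x ahead of the robot, y to its left, z up, the work surface at z = 0. Lengths are in m, angles in degrees, forces in N, time in s.
With the tool pointing down it reaches from about 0.35 to 0.875 m from the base axis. Payload 4.2 kg.
Tool frame: the origin (TCP) lies at the very end of the fingers, on their centre line; the grasp point (between the pads) lies 19 mm behind it (r.grip_point_offset is the distance from the TCP to the grasp point, in m); z points along the fingers, y is the line along which they close (so a half turn about z gives the same grasp; the last joint's range is limited). The gripper opens to 87 mm and grips with 3 to 60 N. Pads are 19 mm wide; open, the fingers measure 117 mm over their backs; the gripper's body (75 mm by 190 mm) begins 51 mm behind the grasp point.
Start: joints at [88.728, 22.042, 0.453, 0, -68.411, -14.817], TCP at [0.173, 0.601, 0.223] pointing down, gripper open.
Joint ranges: [-179.83, 179.83], [-69.29, 118.12], [-61.27, 80.66], [-181.25, 117.63], [-171.15, -9.14], [-177.46, 177.46]. Speed limits (degrees/s): [159.86, 159.86, 180, 180, 180, 180].

## Interface

Orientations are given as a 3x3 rotation matrix whose columns are the frame's x, y, z axes.
In Python, from station import r gives the robot as it stands.
- The arm moves only by the tool move_arm, never from a script. Its argument "series" is a list of rows, each a list of 3 entries, a list of its own where there are three numbers: the turn, a rotation vector about the tool's x, y, z as a fraction of full scale, then the shift along the tool's x, y, z as a fraction of full scale, then the opening, from 0 (shut) to 1 (fully open). A call has 1 to 12 rows; each row shifts and turns the commanded pose from where the row before left it, along the tool's axes as they then stand; what a row does not reach is not made up. Full scale, the value 1, is 0.5 m for a shift and 0.1 rad for a turn. A row lasts 1/10 s, in which the tool goes at most 50 mm and 8.59 degrees, less where a joint would pass 70% of its speed; a pose out of reach is approached as far as the arm can. A call with a number of a shift or a turn outside -1 to 1 is refused whole. A call with a gripper value outside its range is refused whole. The fingers move at their own pace and stop on an object; the grip force is fixed at half the most. Time passes only in rows, so rows that do not move let the fingers close. It gives the time, the measured TCP pose, the force, the opening and the grip force at its end, in the units of the state.
- r.sense(): the state, without advancing time (a new reading comes with each control period).
- r.capture(name): name is "side" or "top" or "wrist"; returns a dict with "img" (384x512x3 uint8, red, green, blue), "fx", "fy", "cx", "cy" (pixels), "k1" (the pictures are not rectified: a ray, as slopes to the right and down, at radius r is drawn at 1 + k1 r^2 times it, then the intrinsics apply), "origin" and "orientation" of the camera in the world. Camera axes: x right, y up, looking along -z (the intrinsics and any distortion apply to the point x, -y, -z); pixel columns grow to the right and rows downward; lengths in m; the calibration is good to about 2 mm. A picture is of the moment at which its call begins. There is no depth.
- r.finish_job(): hands the job in; it is judged then, once.
Trained networks look in the newest picture that a camera, given by its name, has taken for a name from the list of things; names that differ only in an ending like _2 or _b are one class to them, and where a whole thing is asked for, a point or a joint stands for the part that bears it (a point fixed in the world has none). Each returns a list of dicts, best first, with "score" (0 to 1); they miss things now and then, are a little off and sometimes report something else, mostly with a low value. They report only what shows in the picture. A call takes as long as a camera call. They do not tell look-alikes from the thing itself.
- r.cut_out(target, camera): "pixels" (384x512 bool, what is visible of it) and "centre" ([column, row] in pixels, amid what is visible of it).
- r.pinpoint(target, camera): "centre" ([column, row] in pixels: a listed point, or the origin of a listed thing).
The state is a dict: "time_s": time; "joints": joint angles; "joint_velocities": joint speeds; "effort": joint torques, N m; "tcp_pos": TCP position; "ee_rot": TCP orientation; "wrist_force": force on the tool from outside, world axes, zero at the start; "moment": the same for the moment, N m; "gripper_width": opening from 0.0 (shut) to 1.0 (fully open); "gripper_force": force on a finger pad.
Only numpy, scipy, OpenCV 4.12 (cv2) and the standard library are available. Lean on these libraries where they do the work, as an engineer would, in place of code of your own. Each camera call takes 0.05 s, during which the arm holds its last target. There are 200 camera calls.

## Task

A new pull is to be screwed to the drawer front that lies face up on the worktop. First lay the straightedge flat on the worktop, flush along the drawer front's long edge on the robot's side and roughly centred on it, as the line to sight the pull against, and let go of it. Then pick up the pull and hold it level over the drawer front, its backplate about 15 mm above the panel and touching nothing, with both its screw holes straight above the two threaded holes, and finish while still holding it there, ready for the screws; leave the straightedge lying flush and the egg timer, shaker and mug where they are.

Things in the scene. Friction and masses are not known exactly. Their poses are not given: they have to be found in the camera images.
- drawer_front: Beige drawer front, face up, fixed to the worktop: 110 mm (its x) by 240 mm (y); panel face 16 mm high, raised rim 18 mm wide, 19 mm high. Origin: centre of the underside; z up, x points away from the robot (within 0.3 rad). The long edge on the robot's side is the upright face at x = -55 mm. Two brass threaded holes in the panel at x = 0, y = +50 and -50 mm.
- front_hole_a (a point): Mouth of the brass threaded hole (7 mm bore) of the drawer front at its y = +50 mm, on the panel's face 16 mm above the worktop.
- front_hole_b (a point): Mouth of the other brass threaded hole, at y = -50 mm.
- pull: Loose dark steel pull, 0.14 kg: backplate 130 (its x) by 30 by 4 mm, 9 mm screw holes at x = +50 and -50 mm; over its middle a bar along x, 76 mm long, 10 mm wide, 30 to 42 mm above the underside, on posts at x = +-32 mm; grasp the bar from above. Origin: centre of the underside, z up. Either way round will do. Starts left or right of the front, x within 0.7 rad of the robot's x.
- pull_hole_a (a point): Centre of the backplate's screw hole at the pull's x = +50 mm, on the underside.
- pull_hole_b (a point): Centre of the backplate's other screw hole, at x = -50 mm, on the underside.
- straightedge: Loose aluminium straightedge 220 (its x) by 40 by 6 mm, 0.22 kg, either way round; amid it a black upright grip 70 mm long (x), 14 mm wide, to 58 mm above the underside, on a foot 9 mm high. Grasp the grip from above, fingertips above the front's 19 mm rim. Flush, its middle is 75 mm from the front's middle. Origin: centre of the underside. Starts on the other side from the pull.
- egg_timer: White egg timer, 66 mm across, 60 mm high, right of the work: leave it alone. Origin: centre of the underside.
- shaker: Salt shaker, 44 mm across, 90 mm high, at the back right: leave it alone. Origin: centre of the underside.
- mug: Mug, 86 mm across without its handle, 96 mm high, at the back: leave it alone. Origin: centre of the underside.
Things that resemble listed ones, but are neither listed nor needed, are in the scene too. What is shaped like the pull but pink or turquoise is not meant.

How it is judged:
By the outcome, as a careful person would: the job done as asked, in the order asked, and still so for the second after the job is handed in, while the arm keeps its last pose, push and grip.
It also fails if it takes over 56 s, if anything falls off the work surface, if the arm or the gripper's body presses on something with over 40 N, if the wrist force passes 120 N, or if a joint passes its speed limit or range.

## Working session

There is one attempt and no reset: what is moved stays moved. The work goes in short steps, Python scripts to look and compute and a tool call to move; the robot and the scene stay as the last step left them, time stands still between calls to the robot, and variables do not carry over. Pictures are saved under pics/ and viewed, at most 10 in all, crops included, and the job is handed in when it is done.

Besides the shell and the picture viewer there is one more tool, called after "Request:" by a JSON object that holds its "name" and its "arguments". move_arm: Moves the arm, as the interface text tells. Its arguments: {"type":"object","properties":{"series":{"type":"array"}},"required":["series"]}

```bash
mkdir -p pics; ls; cat > h.py <<'E'
import numpy as np, cv2
from station import r
def ray(c,px):
    s=np.array([(px[0]-c["cx"])/c["fx"],(px[1]-c["cy"])/c["fy"]]); u=s.copy()
    for _ in range(20): u=s/(1+c["k1"]*(u@u))
    return np.array(c["orientation"])@np.array([u[0],-u[1],-1.])
def onz(c,px,z):
    d=ray(c,px); o=np.array(c["origin"]); return o+d*(z-o[2])/d[2]
def proj(c,p):
    q=np.array(c["orientation"]).T@(np.array(p)-np.array(c["origin"])); u=np.array([q[0],-q[1]])/-q[2]
    u=u*(1+c["k1"]*(u@u)); return np.array([u[0]*c["fx"]+c["cx"],u[1]*c["fy"]+c["cy"]])
def save(c,n,box=None,k=1):
    i=c["img"]; 
    if box: i=i[box[1]:box[3],box[0]:box[2]]
    cv2.imwrite("pics/"+n,cv2.resize(i[:,:,::-1],None,fx=k,fy=k,interpolation=cv2.INTER_CUBIC))
E
python3 - <<'E'
from h import *
cs={}
for n in ("top","side"):
    c=r.capture(n); cs[n]=c
    print(n,np.round(c["origin"],3),c["fx"],c["k1"])
    for t,z in (("drawer_front",0.0),("front_hole_a",.016),("pull",0),("pull_hole_a",0.0),("straightedge",0),("egg_timer",0),("shaker",0),("mug",0)):
        for d in r.pinpoint(t,n): print(t,round(d["score"],2),np.round(d["centre"],1),np.round(onz(c,d["centre"],z),3)[:2])
cv2.imwrite("pics/a.png",cv2.resize(np.hstack([cs["top"]["img"],])[:,:,::-1],(800,600),interpolation=cv2.INTER_CUBIC))
save(cs["side"],"b.png",k=1.5)
print(r.sense()["time_s"])
E
```

```text
pics
top [0.415 0.126 1.419] 373.74380742924023 0.02553155884331157
drawer_front 0.65 [259.6 199.3] [0.539 0.084]
front_hole_a 0.74 [248.7 194.5] [0.556 0.126]
front_hole_a 0.66 [274.4 199.1] [0.538 0.029]
pull 0.82 [ 90.2 218.9] [0.468 0.724]
pull 0.63 [137.3 224.5] [0.446 0.547]
pull_hole_a 0.66 [170.3 203.3] [0.525 0.424]
pull_hole_a 0.66 [145.  220.1] [0.462 0.518]
pull_hole_a 0.65 [ 99.2 207.6] [0.511 0.692]
pull_hole_a 0.56 [ 82.  227.9] [0.435 0.753]
pull_hole_a 0.55 [123.6 232.3] [0.417 0.597]
pull_hole_a 0.53 [177.5 223.6] [0.448 0.395]
pull_hole_a 0.24 [261.9 201.4] [0.531 0.076]
straightedge 0.62 [347.6 211. ] [ 0.493 -0.249]
egg_timer 0.63 [392.4 226.9] [ 0.432 -0.415]
shaker 0.62 [177.3 225.9] [0.44  0.396]
shaker 0.45 [352.5 158.3] [ 0.695 -0.274]
mug 0.8 [322.  151.2] [ 0.724 -0.158]
side [0.217 2.082 1.101] 476.9091292925232 -0.08324599898321229
front_hole_a 0.84 [262.5 182.3] [0.549 0.042]
front_hole_a 0.6 [262.2 191.1] [0.536 0.131]
pull 0.86 [253.1 274.8] [0.47  0.733]
pull 0.7 [269.8 248.5] [0.435 0.561]
pull 0.63 [268.3 226.6] [0.464 0.405]
pull_hole_a 0.81 [245.3 269.9] [0.504 0.709]
pull_hole_a 0.76 [265.1 278.2] [0.424 0.744]
pull_hole_a 0.72 [271.  254.2] [0.424 0.597]
pull_hole_a 0.54 [249.5 224.7] [0.546 0.404]
pull_hole_a 0.52 [263.1 246.4] [0.463 0.551]
pull_hole_a 0.5 [233.3 168.4] [ 0.731 -0.117]
pull_hole_a 0.47 [275.6 227.9] [0.433 0.41 ]
straightedge 0.72 [281.6 162.9] [ 0.489 -0.227]
egg_timer 0.43 [297.9 149.8] [ 0.419 -0.415]
shaker 0.46 [243.  154.4] [ 0.716 -0.301]
mug 0.53 [235.  168.6] [ 0.722 -0.117]
0.9
```

View pics/a.png

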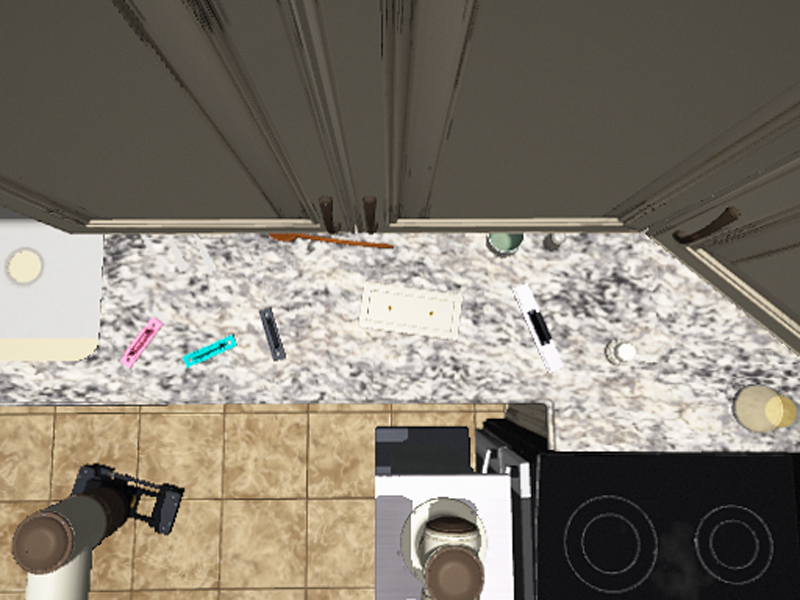

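View pics/b.png

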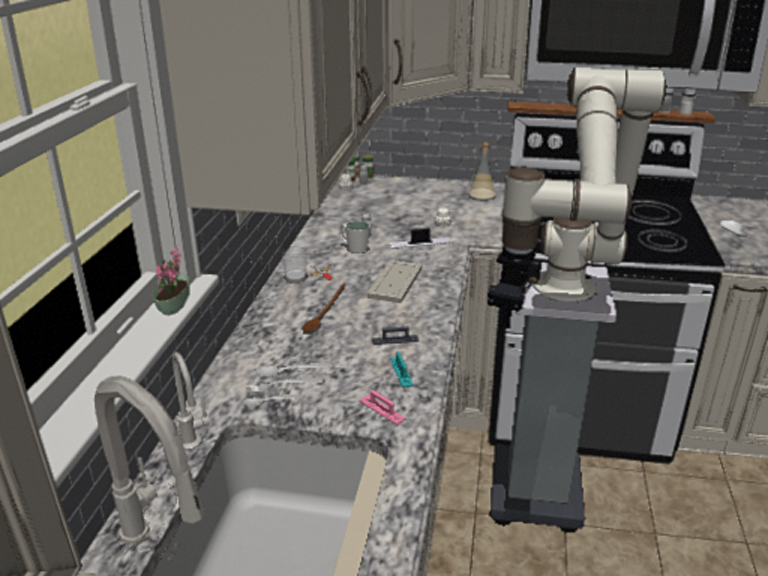

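The top picture (800-px scale) shows three pull-shaped things: pink at (142,342), turquoise at (210,350) and dark steel at (272,333). The dark one fits the description, and it lies left of the front at (411,312). The straightedge, with its black grip, is at (538,328), right of the front. The timer is at (620,350), the mug at (503,243) and the shaker at (553,241). I'll confirm the pull in an enlarged crop.

```bash
cat >> h.py <<'E'
from scipy.spatial.transform import Rotation as R
def plan(p,yaw=None,tool_x=None):
    """rows: turn per tool axes [rad/0.1], then shift in tool axes after turn (units .5 m). tool z down, tool y closing axis at world yaw (deg, mod 180)"""
    s=r.sense(); M=np.array(s["ee_rot"]); 
    if yaw is None: T=M
    else:
        best=None
        for k in (0,180):
            a=np.radians(yaw+k); y=np.array([np.cos(a),np.sin(a),0]); z=np.array([0,0,-1.]); T=np.c_[np.cross(y,z),y,z]
            w=R.from_matrix(M.T@T).as_rotvec()
            print("opt turn/0.1:",np.round(w/.1,3),"shift after turn/.5:",np.round(T.T@(np.array(p)-s["tcp_pos"])/.5,4),"| q6",round(s["joints"][5],1))
        return
    print("shift/.5:",np.round(T.T@(np.array(p)-s["tcp_pos"])/.5,4))
E
python3 - <<'E'
from h import *
s=r.sense(); print(np.round(s["ee_rot"],3).tolist(),s["time_s"],s["gripper_width"],s["wrist_force"])
c=r.capture("wrist"); M=np.array(s["ee_rot"])
print("cam in tool",np.round(M.T@(np.array(c["origin"])-s["tcp_pos"]),4),np.round(M.T@np.array(c["orientation"]),3).tolist(),c["fx"])
t=r.capture("top"); save(t,"c.png",(70,170,390,260),2.5)
plan([.42,.06,.30],90); print(r.sense()["time_s"])
E
```

```text
[[0.961, -0.277, 0.0], [-0.277, -0.961, -0.0], [0.0, -0.0, -1.0]] 0.9 1.0019266684802546 [ 0.21058944  0.02059135 -0.4838736 ]
cam in tool [ 0.0784 -0.0005 -0.1614] [[-0.0, 0.96, 0.282], [1.0, 0.0, -0.001], [-0.001, 0.282, -0.96]] 284.12611454351224
opt turn/0.1: [-0.0000e+00 -1.0000e-03  2.8608e+01] shift after turn/.5: [-0.4936 -1.081  -0.1549] | q6 -14.8
opt turn/0.1: [ 0.    -0.    -2.808] shift after turn/.5: [ 0.4936  1.081  -0.1549] | q6 -14.8
1.0
```

View pics/c.png

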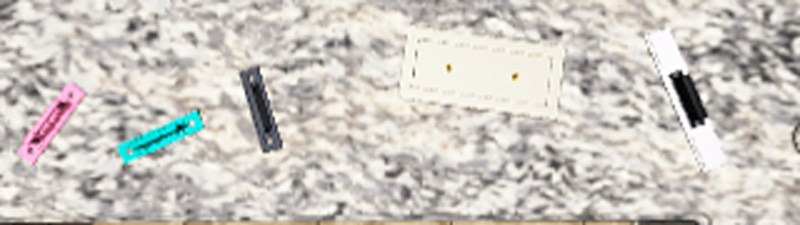

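The crop confirms the target: the dark steel pull at crop (261,108), with the pink and turquoise look-alikes left of it. The drawer front is at (482,72) and the straightedge at (686,98). Next I fly over the front and straightedge for a closer look.

Request:
{"name": "move_arm", "arguments": {"series": [[[0, 0, -0.936], [0, 0, 0], 1], [[0, 0, -0.936], [0, 0, 0], 1], [[0, 0, -0.936], [0, 0, 0], 1], [[0, 0, 0], [0.0446, 0.085, -0.006], 1], [[0, 0, 0], [0.0446, 0.085, -0.006], 1], [[0, 0, 0], [0.0446, 0.085, -0.006], 1], [[0, 0, 0], [0.0446, 0.085, -0.006], 1], [[0, 0, 0], [0.0446, 0.085, -0.006], 1], [[0, 0, 0], [0.0446, 0.085, -0.006], 1], [[0, 0, 0], [0.0446, 0.085, -0.006], 1], [[0, 0, 0], [0.0446, 0.085, -0.006], 1], [[0, 0, 0], [0.0446, 0.085, -0.006], 1]]}}

```text
time_s: 2.2
tcp_pos: [0.3743, 0.2163, 0.2501]
ee_rot: [[1.0, 0.001, 0.001], [0.001, -1.0, 0.001], [0.001, -0.001, -1.0]]
wrist_force: [1.1, 0.2, -0.4]
gripper_width: 0.999
gripper_force: 0.0
```

Request:
{"name": "move_arm", "arguments": {"series": [[[0, 0, 0], [0.0446, 0.085, -0.006], 1], [[0, 0, 0], [0.0446, 0.085, -0.006], 1], [[0, 0, 0], [0.0446, 0.085, -0.006], 1], [[0, 0, 0], [0.0446, 0.085, -0.006], 1], [[0, 0, 0], [0.0446, 0.085, -0.006], 1], [[0, 0, 0], [0.0446, 0.085, -0.006], 1], [[0, 0, 0], [0.0446, 0.085, -0.006], 1], [[0, 0, 0], [0, 0, 0], 1], [[0, 0, 0], [0, 0, 0], 1]]}}

```text
time_s: 3.1
tcp_pos: [0.5299, -0.0805, 0.27]
ee_rot: [[1.0, -0.003, -0.001], [-0.003, -1.0, 0.0], [-0.001, -0.0, -1.0]]
wrist_force: [-0.0, -0.2, -0.3]
gripper_width: 1.001
gripper_force: 0.0
```

```bash
python3 - <<'E'
from h import *
s=r.sense(); print(s["tcp_pos"],s["joints"],np.round(s["joint_velocities"],2))
c=r.capture("wrist"); save(c,"d.png",k=1.5)
import pickle; pickle.dump({k:c[k] for k in c},open("w1.pkl","wb"))
for t,z in (("front_hole_a",.016),("drawer_front",0),("straightedge",0)):
    for d in r.pinpoint(t,"wrist"): print(t,round(d["score"],2),np.round(d["centre"],1),np.round(onz(c,d["centre"],z),4)[:2])
for t,z in (("drawer_front",.019),("straightedge",.006)):
    d=r.cut_out(t,"wrist")
    if d:
        q=cv2.minAreaRect(np.argwhere(d[0]["pixels"])[:,::-1].astype(np.float32)); print(t,round(d[0]["score"],2),[np.round(onz(c,p,z),4)[:2].tolist() for p in cv2.boxPoints(q)])
E
```

```text
[ 0.52994329 -0.0805372   0.27002608] [ 8.69247363e+00  1.15635352e+01 -7.46104683e+00 -1.91802766e-02
 -7.10306657e+01  8.11576297e+01] [ 2.49 -1.46 -1.28 -0.13  0.11 -0.17]
front_hole_a 0.79 [119.9 154.1] [0.5472 0.1209]
front_hole_a 0.65 [184.6 158.6] [0.5395 0.0237]
drawer_front 0.84 [155.2 155.8] [0.5415 0.0731]
straightedge 0.72 [353.7 182.8] [ 0.4977 -0.2363]
drawer_front 0.97 [[0.5026, 0.2144], [0.6141, 0.1798], [0.5816, -0.0565], [0.469, -0.04]]
straightedge 0.84 [[0.5963, -0.1734], [0.6085, -0.2113], [0.4048, -0.2976], [0.39, -0.2546]]
```

View pics/d.png

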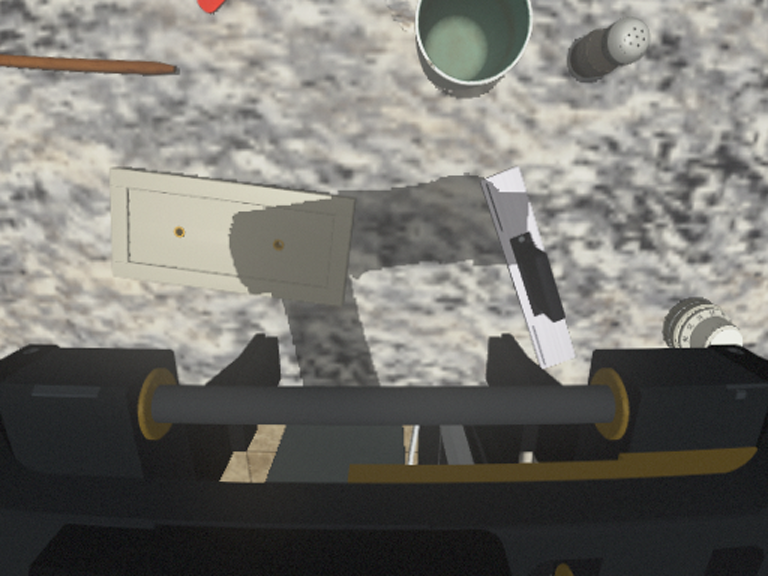

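The wrist view (768-px scale) shows the front with its brass holes at about (180,231) and (278,245). The straightedge runs from (502,173) to (560,362), with its grip at (538,276). The timer is at (703,328), the mug at (473,40) and the shaker at (608,48). I'll refine the hole and straightedge positions from the pixels.

```bash
python3 - <<'E'
from h import *
import pickle; c=pickle.load(open("w1.pkl","rb")); hsv=cv2.cvtColor(c["img"],cv2.COLOR_RGB2HSV)
H=[]
for u,v in ((120,154),(185,163)):
    w=hsv[v-7:v+8,u-7:u+8]; m=(w[...,1]>110); y,x=np.nonzero(m); p=(u-7+x.mean(),v-7+y.mean()); q=onz(c,p,.016); H.append(q); print(m.sum(),np.round(p,2),np.round(q,4))
d=H[0]-H[1]; print("len",np.linalg.norm(d),"y-dir yaw",np.degrees(np.arctan2(d[1],d[0])),"mid",(H[0]+H[1])/2)
for n,z,P in (("front",.019,[(110,169),(112,275),(346,305),(354,198)]),("str",.006,[(519,167),(484,180),(543,367),(576,356)])):
    Q=[onz(c,np.array(p)/1.5,z)[:2] for p in P]; print(n,np.round(Q,4).tolist(),np.mean(Q,0),"edges",[ (round(np.linalg.norm(Q[i]-Q[i-1]),4),round(np.degrees(np.arctan2(*(Q[i]-Q[i-1])[::-1])),1)) for i in range(4)])
b=(c["img"].max(2)<60); b[:, :310]=0; b[:,390:]=0; b[:150]=0; b[218:]=0
n,l,st,ce=cv2.connectedComponentsWithStats(b.astype(np.uint8)); i=1+np.argmax(st[1:,4]); rc=cv2.minAreaRect(np.argwhere(l==i)[:,::-1].astype(np.float32)); print(st[i],rc)
print("grip corners z.03",[np.round(onz(c,p,.03)[:2],4).tolist() for p in cv2.boxPoints(rc)])
E
```

```text
24 [119.08 154.08] [0.5472 0.1221 0.016 ]
10 [185.2 163.4] [0.5323 0.0233 0.016 ]
len 0.09996521933100619 y-dir yaw 81.41864752451198 mid [0.53973471 0.07270896 0.016     ]
front [[0.6089, 0.182], [0.5034, 0.1981], [0.4706, -0.043], [0.5779, -0.0534]] [0.54019253 0.07092205] edges [(np.float64(0.2375), np.float64(82.5)), (np.float64(0.1067), np.float64(171.3)), (np.float64(0.2433), np.float64(-97.7)), (np.float64(0.1078), np.float64(-5.5))]
str [[0.6068, -0.2132], [0.5942, -0.1796], [0.3926, -0.2589], [0.4055, -0.295]] [ 0.49979216 -0.2366827 ] edges [(np.float64(0.2173), np.float64(22.1)), (np.float64(0.0359), np.float64(110.6)), (np.float64(0.2167), np.float64(-158.5)), (np.float64(0.0383), np.float64(-70.2))]
[340 155  28  57 538] ((358.4827880859375, 183.2069091796875), (57.93694305419922, 18.9409236907959), 68.19859313964844)
grip corners z.03 [[0.5395, -0.2008], [0.5497, -0.2255], [0.4682, -0.2667], [0.4571, -0.2406]]
```

Request:
{"name": "move_arm", "arguments": {"series": [[[0, 0, -0.956], [0, 0, 0], 1], [[0, 0, -0.956], [0, 0, 0], 1], [[0, 0, -0.956], [0, 0, 0], 1], [[0, 0, -0.956], [0, 0, 0], 1], [[0, 0, 0], [-0.0287, 0.0445, 0.05], 1], [[0, 0, 0], [-0.0287, 0.0445, 0.05], 1], [[0, 0, 0], [-0.0287, 0.0445, 0.05], 1], [[0, 0, 0], [-0.0287, 0.0445, 0.05], 1], [[0, 0, 0], [-0.0287, 0.0445, 0.05], 1], [[0, 0, 0], [-0.0287, 0.0445, 0.05], 1], [[0, 0, 0], [0, 0, 0], 1], [[0, 0, 0], [0, 0, 0], 1]]}}

```text
time_s: 4.6
tcp_pos: [0.5, -0.2352, 0.1206]
ee_rot: [[0.928, 0.373, -0.001], [0.373, -0.928, -0.0], [-0.001, 0.0, -1.0]]
wrist_force: [0.4, 0.4, -0.7]
gripper_width: 1.004
gripper_force: 0.0
```

```bash
python3 - <<'E'
from h import *
s=r.sense(); print(s["tcp_pos"],s["joints"][5])
c=r.capture("wrist"); save(c,"e.png",k=1.5)
for d in r.pinpoint("straightedge","wrist"): print(round(d["score"],2),d["centre"],onz(c,d["centre"],0))
m=r.cut_out("straightedge","wrist")[0]["pixels"]; P=np.argwhere(m)[:,::-1][::3]
Q=np.array([onz(c,p,.006)[:2] for p in P]); rc=cv2.minAreaRect((Q*1000).astype(np.float32)); print(rc)
plan([.5,-.2365,.03],111.9)
E
```

```text
[ 0.50000714 -0.23520231  0.1205649 ] 120.28787747448729
0.73 [254.4, 189.4] [ 0.4993314  -0.23520621  0.        ]
((698.970703125, -280.93634033203125), (15.096818923950195, 49.42512893676758), 24.734657287597656)
opt turn/0.1: [ 3.9000e-02  2.7000e-02 -3.1395e+01] shift after turn/.5: [ 0.0036 -0.0026  0.1841] | q6 120.3
opt turn/0.1: [ 0.017 -0.025  0.02 ] shift after turn/.5: [-0.0036  0.0026  0.1841] | q6 120.3
```

View pics/e.png

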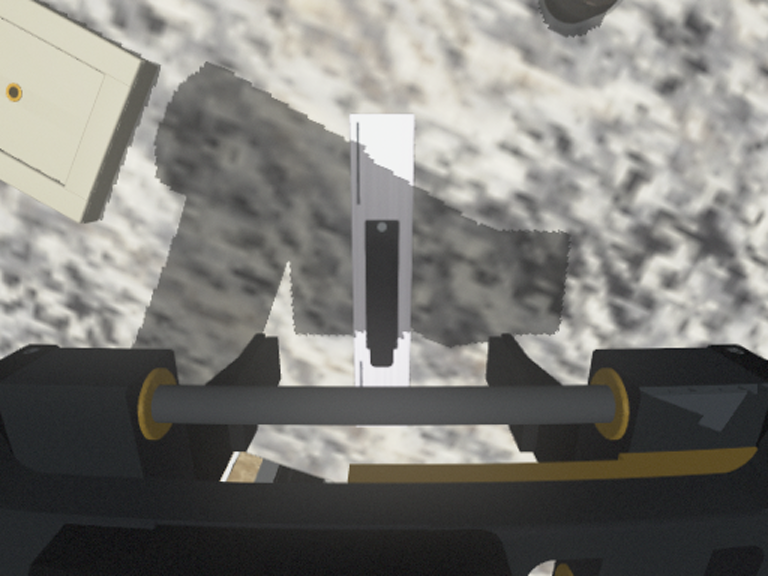

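The straightedge lies upright in the image with its centre line at column 382, between the fingers at (270,360) and (500,360). It's aligned, so I go down and grasp.

Request:
{"name": "move_arm", "arguments": {"series": [[[0, 0, 0], [0, 0, 0.0453], 1], [[0, 0, 0], [0, 0, 0.0453], 1], [[0, 0, 0], [0, 0, 0.0453], 1], [[0, 0, 0], [0, 0, 0.0453], 1], [[0, 0, 0], [0, 0, 0], 1], [[0, 0, 0], [0, 0, 0], 0], [[0, 0, 0], [0, 0, 0], 0], [[0, 0, 0], [0, 0, 0], 0], [[0, 0, 0], [0, 0, 0], 0], [[0, 0, 0], [0, 0, 0], 0], [[0, 0, 0], [0, 0, 0], 0], [[0, 0, 0], [0, 0, 0], 0]]}}

```text
time_s: 5.95
tcp_pos: [0.4999, -0.2355, 0.0301]
ee_rot: [[0.928, 0.373, 0.0], [0.373, -0.928, -0.0], [0.0, 0.0, -1.0]]
wrist_force: [-0.5, -0.5, -0.1]
gripper_width: 0.447
gripper_force: 0.0
```

```bash
python3 - <<'E'
from h import *
c=r.capture("wrist"); s=r.sense(); print(s["tcp_pos"],s["gripper_width"]*87,s["gripper_force"])
import pickle; pickle.dump({**c,"tcp":s["tcp_pos"],"rot":s["ee_rot"]},open("w2.pkl","wb"))
save(c,"f.png",k=1.5)
E
```

```text
[ 0.4998747  -0.23554774  0.02998357] 35.07555562161394 0.0
```

View pics/f.png

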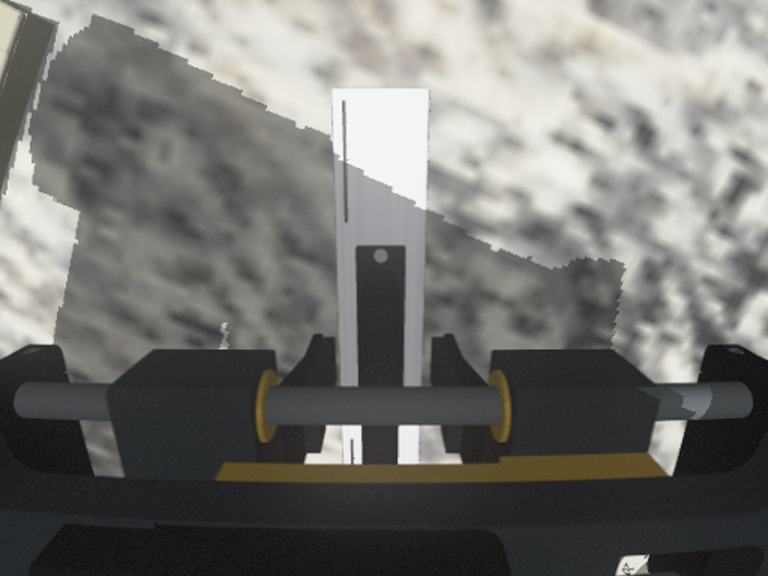

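The fingers were still closing around the grip, which is centred at column 381. I'll let them finish, then lift.

Request:
{"name": "move_arm", "arguments": {"series": [[[0, 0, 0], [0, 0, 0], 0], [[0, 0, 0], [0, 0, 0], 0], [[0, 0, 0], [0, 0, 0], 0], [[0, 0, 0], [0, 0, 0], 0], [[0, 0, 0], [0, 0, 0], 0], [[0, 0, 0], [0, 0, 0], 0], [[0, 0, 0], [0, 0, -0.02], 0], [[0, 0, 0], [0, 0, -0.04], 0], [[0, 0, 0], [0, 0, -0.04], 0], [[0, 0, 0], [0, 0, -0.04], 0], [[0, 0, 0], [0, 0, 0], 0], [[0, 0, 0], [0, 0, 0], 0]]}}

```text
time_s: 7.2
tcp_pos: [0.4997, -0.2353, 0.1]
ee_rot: [[0.928, 0.373, 0.001], [0.373, -0.928, 0.0], [0.001, -0.0, -1.0]]
wrist_force: [-0.6, 0.0, -2.2]
gripper_width: 0.159
gripper_force: 30.0
```

```bash
python3 - <<'E'
from h import *
c=r.capture("wrist"); s=r.sense(); print(s["tcp_pos"],s["gripper_width"]*87,s["gripper_force"],s["wrist_force"],s["joints"])
M=np.array(s["ee_rot"]); t=np.array(s["tcp_pos"])
g=cv2.cvtColor(c["img"],cv2.COLOR_RGB2GRAY).astype(float)
sat=cv2.cvtColor(c["img"],cv2.COLOR_RGB2HSV)[...,1]
# Straightedge long-side edges per row, far-end row
for v in range(50,160,12):
    row=cv2.GaussianBlur(g,(3,3),0)[v]; d=np.diff(row); print(v,[(i,int(d[i])) for i in range(205,305) if abs(d[i])>12])
save(c,"g.png",(150,30,360,200),3.5)
E
```

```text
[ 0.49910829 -0.23523046  0.09921504] 13.729574651976687 29.992804136127234 [-0.13351176  0.09780159 -2.24206748] [-8.41689885e+00  2.20295381e+01 -1.92900426e+01 -3.97789743e-02
 -4.87618928e+01  1.20323139e+02]
50 []
62 [(220, -13), (222, 28), (223, 22)]
74 [(228, -29), (229, -46), (231, 47), (232, 25), (285, -14), (286, -20), (288, 12)]
86 [(213, 24), (214, 34), (215, 17), (228, -27), (229, -49), (231, 44), (232, 29), (285, -19), (286, -41), (287, -21), (288, 20), (289, 29), (290, 12)]
98 [(222, 28), (223, 47), (224, 25), (228, -18), (229, -42), (230, -17), (231, 31), (232, 36), (233, 12), (285, -24), (286, -36), (288, 23), (289, 25)]
110 [(229, -20), (231, 42), (232, 50), (233, 19), (284, -14), (285, -37), (286, -34), (288, 34), (289, 22)]
122 [(229, -19), (230, -25), (232, 26), (233, 17), (250, 17), (251, 19), (284, -17), (285, -46), (286, -43), (288, 15)]
134 [(224, 15), (229, -19), (230, -26), (232, 25), (233, 22), (272, 14), (273, 12), (284, -32), (285, -53), (286, -33)]
146 [(224, 16), (225, 15), (229, -16), (230, -26), (232, 22), (233, 27), (284, -18), (285, -19)]
158 [(224, 19), (225, 23)]
```

View pics/g.png

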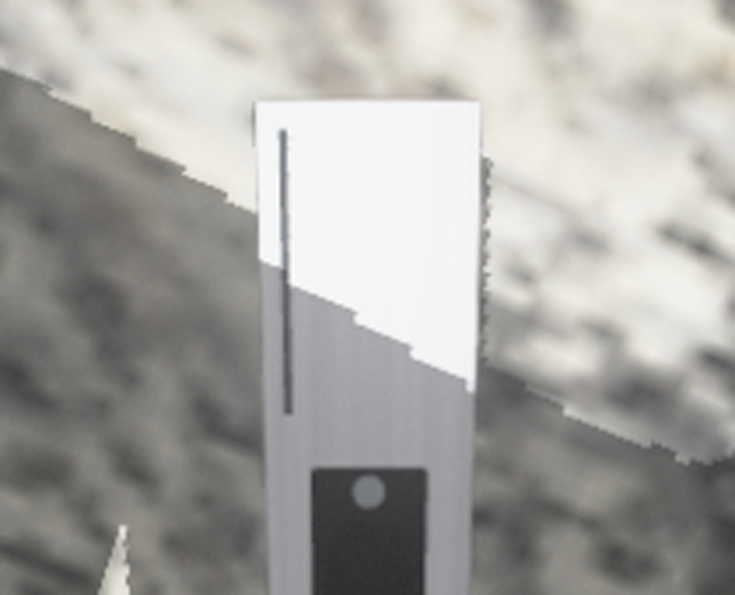

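The crop shows the held straightedge's far end between columns 257 and 481 at row 101, and its lower edges at 268 and 472. I compute its pose in the tool from these.

```bash
python3 - <<'E'
from h import *
c=r.capture("wrist"); s=r.sense(); M=np.array(s["ee_rot"]); t=np.array(s["tcp_pos"])
f=lambda a,b: M.T@(onz(c,(150+a/3.5,30+b/3.5),t[2]-.024)-t)
L0,L1,R0,R1=f(257,101),f(268,590),f(481,101),f(472,590)
for q in (L0,L1,R0,R1): print(np.round(q*1000,1))
e=np.mean([L0,R0],0); print("end x",e[0], "width",R0[1]-L0[1])
for a,b in ((L0,L1),(R0,R1)): print("deg",np.degrees(np.arctan2((a-b)[1],(a-b)[0])))
E
```

```text
[109.1 -18.7  23.8]
[ 20.1 -19.1  24. ]
[109.1  20.1  23.8]
[20.1 20.9 23.9]
end x 0.10908678404547911 width 0.038878615318683314
deg 0.22323661319418955
deg -0.49340547253298833
```

Request:
{"name": "move_arm", "arguments": {"series": [[[0, 0, 0], [0.023, -0.089, 0], 0], [[0, 0, 0], [0.023, -0.089, 0], 0], [[0, 0, 0], [0.023, -0.089, 0], 0], [[0, 0, 0], [0.023, -0.089, 0], 0], [[0, 0, 0], [0.023, -0.089, 0], 0], [[0, 0, 0], [0.023, -0.089, 0], 0], [[0, 0, 0], [0.023, -0.089, 0], 0], [[0, 0, -0.95], [0, 0, 0], 0], [[0, 0, -0.95], [0, 0, 0], 0], [[0, 0, -0.95], [0, 0, 0], 0], [[0, 0, -0.95], [0, 0, 0], 0]]}}

```text
time_s: 8.4
tcp_pos: [0.4575, 0.0835, 0.0988]
ee_rot: [[0.72, 0.694, -0.002], [0.694, -0.72, -0.001], [-0.003, -0.001, -1.0]]
wrist_force: [-0.5, 0.0, -0.9]
gripper_width: 0.154
gripper_force: 30.0
```

Request:
{"name": "move_arm", "arguments": {"series": [[[0, 0, -0.95], [0, 0, 0], 0], [[0, 0, -0.95], [0, 0, 0], 0], [[0, 0, -0.95], [0, 0, 0], 0], [[0, 0, -0.95], [0, 0, 0], 0], [[0, 0, -0.95], [0, 0, 0], 0], [[0, 0, -0.95], [0, 0, 0], 0], [[0, 0, -0.95], [0, 0, 0], 0], [[0, 0, 0], [0, 0, 0], 0], [[0, 0, 0], [0, 0, 0], 0], [[0, 0, 0], [0, 0, 0], 0]]}}

```text
time_s: 9.4
tcp_pos: [0.4581, 0.0834, 0.0996]
ee_rot: [[0.144, 0.99, -0.001], [0.99, -0.144, -0.0], [-0.001, -0.001, -1.0]]
wrist_force: [-0.1, -0.1, -1.1]
gripper_width: 0.158
gripper_force: 30.0
```

```bash
python3 - <<'E'
from h import *
c=r.capture("wrist"); s=r.sense(); print(s["tcp_pos"],s["gripper_width"]*87,s["wrist_force"],s["joints"][5],np.degrees(np.arctan2(s["ee_rot"][1][0],s["ee_rot"][0][0])))
for d in r.pinpoint("front_hole_a","wrist"): print(round(d["score"],2),d["centre"],onz(c,d["centre"],.016))
save(c,"i.png",k=1.5)
import pickle; pickle.dump({**c,"tcp":s["tcp_pos"],"rot":s["ee_rot"]},open("w3.pkl","wb"))
E
```

```text
[0.45819083 0.08347195 0.09966281] 13.815397585807073 [-0.16426624  0.29960907 -1.42432323] 141.33462678883478 81.72293356362098
0.79 [349.5, 143.2] [0.54709532 0.1212874  0.016     ]
```

View pics/i.png

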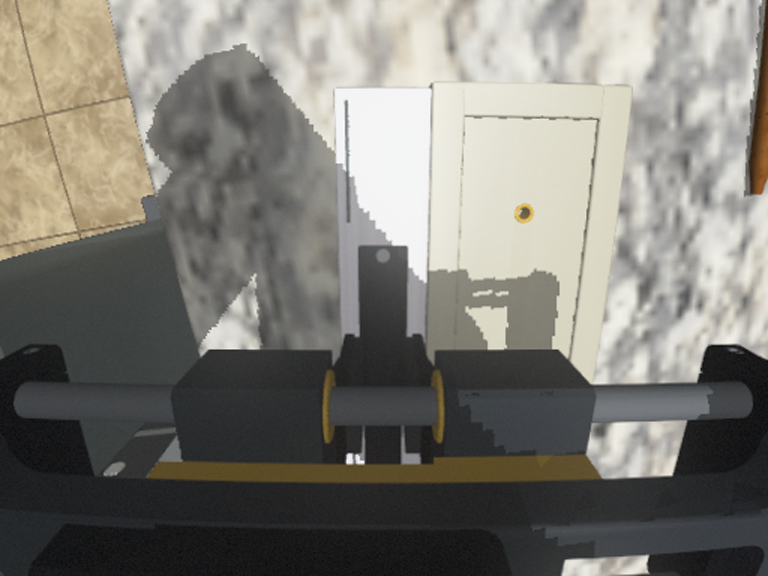

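The held straightedge is upright at columns 335–430, beside the front's rim at column 432, and hole A is at (524,213). Hole A agrees with the earlier fix. Next I lower with about 8 mm of gap, then check.

Request:
{"name": "move_arm", "arguments": {"series": [[[0, 0, 0], [0, 0, 0.04], 0], [[0, 0, 0], [0, 0, 0.04], 0], [[0, 0, 0], [0, 0, 0.03], 0], [[0, 0, 0], [0, 0, 0.025], 0], [[0, 0, 0], [0, 0, 0], 0], [[0, 0, 0], [0, 0, 0], 0], [[0, 0, 0], [0, 0, 0], 0]]}}

```text
time_s: 10.2
tcp_pos: [0.459, 0.0839, 0.0332]
ee_rot: [[0.143, 0.99, 0.002], [0.99, -0.143, 0.001], [0.001, 0.001, -1.0]]
wrist_force: [0.2, 0.6, -1.6]
gripper_width: 0.158
gripper_force: 30.0
```

```bash
python3 - <<'E'
from h import *
import pickle
w=pickle.load(open("w3.pkl","rb")); A,B=[onz(w,np.array(p)/1.5,.019) for p in ((632,86),(599,350))]; print("far edge yaw",np.degrees(np.arctan2((A-B)[1],(A-B)[0])),A,B)
c=r.capture("wrist"); s=r.sense(); print(s["tcp_pos"],s["wrist_force"])
save(c,"j.png",(200,0,456,200),3)
pickle.dump({**c,"tcp":s["tcp_pos"],"rot":s["ee_rot"]},open("w4.pkl","wb"))
E
```

```text
far edge yaw 82.44014069909004 [0.60977816 0.18342869 0.019     ] [0.58948537 0.03052427 0.019     ]
[0.4589594  0.08389214 0.03323871] [ 0.00967717  0.72702601 -2.1328476 ]
```

View pics/j.png

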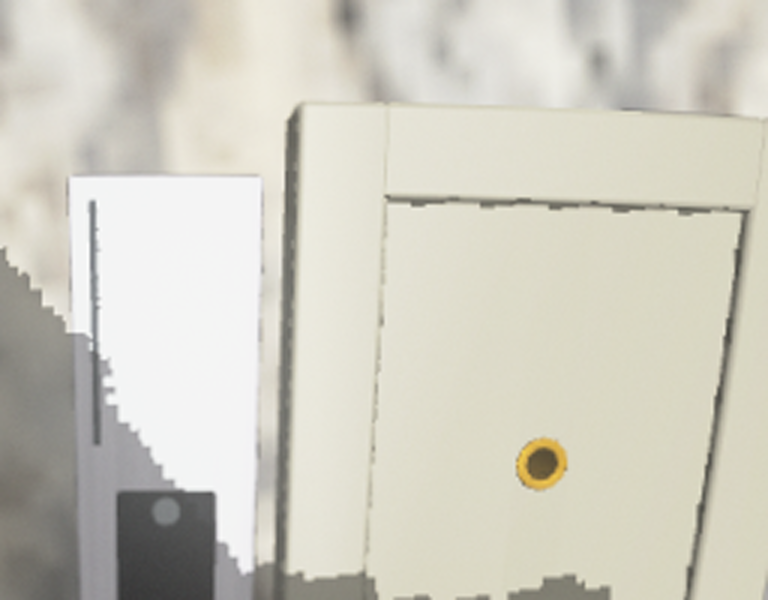

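The crop shows the straightedge's right edge running from (262,176) to (251,570). The front's rim edge runs from (302,104) to (287,570), with a clear gap between them, and hole A is at (542,463).

```bash
python3 - <<'E'
from h import *
import pickle
w=pickle.load(open("w4.pkl","rb")); M=np.array(w["rot"]); t=np.array(w["tcp"])
for n,z,P in (("str",t[2]-.024,[(262,176),(251,570)]),("rim",.019,[(302,104),(287,570)]),("foot",0,[(286,125),(276,590)]),("hole",.016,[(542,463)])):
    Q=[onz(w,(200+a/3,b/3),z) for a,b in P]; q=[M.T@(x-t) for x in Q]; print(n,np.round(Q,4)[:,:2].tolist(),np.round(np.array(q)*1e3,1)[:,:2].tolist(), len(q)>1 and np.degrees(np.arctan2((q[0]-q[1])[1],(q[0]-q[1])[0])))
E
```

```text
str [[0.495, 0.1878], [0.483, 0.1059]] [[108.0, 20.8], [25.2, 20.6]] 0.12239438994293221
rim [[0.5028, 0.1982], [0.49, 0.1077]] [[119.3, 27.0], [27.9, 27.3]] -0.18544911316327822
foot [[0.5024, 0.1986], [0.4889, 0.0974]] [[119.7, 26.6], [17.6, 27.7]] -0.6341472902127211
hole [[0.547, 0.1225]] [[50.8, 81.6]] False
```

Request:
{"name": "move_arm", "arguments": {"series": [[[0, 0, -0.05], [0, 0, 0.004], 0], [[0, 0, 0], [0, 0.006, 0], 0], [[0, 0, 0], [0, 0.006, 0], 0], [[0, 0, 0], [0, 0.001, 0], 0], [[0, 0, 0], [0, 0.001, 0], 0], [[0, 0, 0], [0, 0, 0], 0], [[0, 0, 0], [0, 0, 0], 0], [[0, 0, 0], [0, 0, 0], 0]]}}

```text
time_s: 11.05
tcp_pos: [0.4646, 0.0824, 0.0303]
ee_rot: [[0.138, 0.99, -0.001], [0.99, -0.138, -0.0], [-0.001, -0.001, -1.0]]
wrist_force: [-2.5, 1.5, -0.9]
gripper_width: 0.16
gripper_force: 30.0
```

```bash
python3 - <<'E'
from h import *
c=r.capture("wrist"); s=r.sense(); M=np.array(s["ee_rot"]); print(s["tcp_pos"],M.T@s["wrist_force"],np.degrees(np.arctan2(M[1,0],M[0,0])))
t=np.array(s["tcp_pos"]); g=cv2.cvtColor(c["img"],cv2.COLOR_RGB2GRAY)
for v in (75,100,130,160): print(v,g[v,275:310].tolist())
E
```

```text
[0.4646487  0.0823703  0.03026545] [ 1.62108872 -3.5345234   0.45342921] 82.05556905116711
75 [244, 244, 244, 244, 244, 244, 244, 244, 244, 243, 243, 240, 178, 123, 140, 166, 206, 229, 234, 233, 233, 233, 233, 233, 232, 231, 232, 230, 231, 230, 230, 230, 229, 229, 228]
100 [244, 244, 244, 244, 244, 244, 244, 244, 243, 243, 243, 217, 145, 119, 152, 196, 226, 232, 233, 233, 232, 233, 232, 232, 231, 231, 231, 230, 230, 230, 229, 229, 229, 228, 228]
130 [244, 244, 244, 244, 244, 244, 244, 243, 243, 243, 227, 155, 121, 147, 192, 223, 231, 232, 231, 232, 231, 231, 231, 231, 230, 229, 230, 229, 229, 229, 228, 228, 227, 227, 226]
160 [243, 244, 244, 244, 243, 243, 242, 242, 242, 233, 166, 110, 138, 187, 218, 229, 228, 228, 229, 229, 229, 229, 229, 229, 228, 228, 227, 226, 226, 226, 226, 225, 224, 224, 224]
```

Request:
{"name": "move_arm", "arguments": {"series": [[[0, 0, 0], [0, 0.002, 0.001], 0], [[0, 0, 0], [0, 0.001, 0.001], 0], [[0, 0, 0], [0, 0, 0], 0], [[0, 0, 0], [0, 0, 0], 0], [[0, 0, 0], [0, 0, 0], 0]]}}

```text
time_s: 11.6
tcp_pos: [0.4647, 0.0822, 0.0299]
ee_rot: [[0.138, 0.99, -0.004], [0.99, -0.138, -0.001], [-0.001, -0.004, -1.0]]
wrist_force: [-10.4, 4.3, 7.9]
gripper_width: 0.163
gripper_force: 30.0
```

```bash
python3 - <<'E'
from h import *
s=r.sense(); M=np.array(s["ee_rot"]); print(s["tcp_pos"],M.T@s["wrist_force"],M.T@s["moment"],np.degrees(np.arctan2(M[1,0],M[0,0])))
E
```

```text
[0.46474536 0.0821592  0.02991869] [  2.83781982 -10.88252378  -7.85696948] [3.13429229 0.89838346 0.04693395] 82.0491002847001
```

Request:
{"name": "move_arm", "arguments": {"series": [[[0, 0, 0], [0, 0, 0], 0.5], [[0, 0, 0], [0, 0, 0], 0.5], [[0, 0, 0], [0, 0, 0], 0.5], [[0, 0, 0], [0, 0, 0], 0.5], [[0, 0, 0], [0, 0, 0], 0.5], [[0, 0, 0], [0, 0, 0], 0.5], [[0, 0, 0], [0, 0, -0.03], 0.5], [[0, 0, 0], [0, 0, -0.08], 0.5], [[0, 0, 0], [0, 0, -0.08], 0.5], [[0, 0, 0], [0, 0, -0.08], 0.5], [[0, 0, 0], [0, 0, 0], 0.5], [[0, 0, 0], [0, 0, 0], 0.5]]}}

```text
time_s: 12.8
tcp_pos: [0.467, 0.0826, 0.1652]
ee_rot: [[0.138, 0.99, 0.002], [0.99, -0.138, 0.002], [0.002, 0.002, -1.0]]
wrist_force: [0.2, -0.8, 0.1]
gripper_width: 0.499
gripper_force: 0.0
```

```bash
python3 - <<'E'
from h import *
c=r.capture("wrist"); s=r.sense(); M=np.array(s["ee_rot"]); print(s["tcp_pos"],s["gripper_width"],s["joints"])
save(c,"k.png",(160,0,460,240),2.5)
import pickle; pickle.dump({**c,"tcp":s["tcp_pos"],"rot":s["ee_rot"]},open("w5.pkl","wb"))
plan([.43,.41,.20],110.)
E
```

```text
[0.46620135 0.0821984  0.16400497] 0.5027416142041043 [ 2.97076472e+01  1.04947812e+01 -2.50988425e+01 -3.61055882e-02
 -5.44376184e+01  1.42359690e+02]
opt turn/0.1: [-4.0000e-03 -8.0000e-03 -2.0587e+01] shift after turn/.5: [-0.1562  0.6408 -0.072 ] | q6 142.4
opt turn/0.1: [-7.0000e-03  3.0000e-03  1.0829e+01] shift after turn/.5: [ 0.1562 -0.6408 -0.072 ] | q6 142.4
```

View pics/k.png

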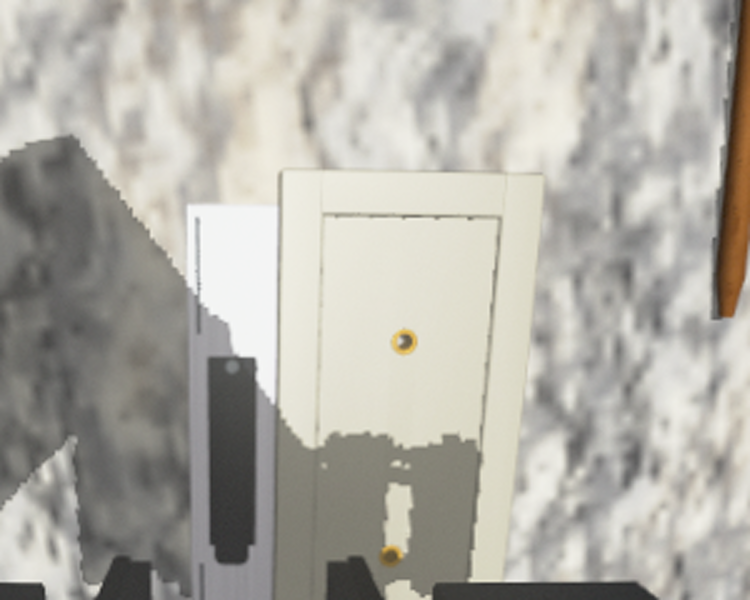

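The straightedge lies flush against the front: its right edge at column 275 meets the rim, its ends are evenly set back, and it has been released. The holes are at crop (404,342) and (390,555). Those were the last picture views, so I continue with numbers and go over to the pull.

Request:
{"name": "move_arm", "arguments": {"series": [[[0, 0, 0.985], [0, 0, 0], 0.5], [[0, 0, 0.985], [0, 0, 0], 0.5], [[0, 0, 0.985], [0, 0, 0], 0.5], [[0, 0, 0.985], [0, 0, 0], 0.5], [[0, 0, 0.985], [0, 0, 0], 0.5], [[0, 0, 0.985], [0, 0, 0], 0.5], [[0, 0, 0.985], [0, 0, 0], 0.5], [[0, 0, 0.985], [0, 0, 0], 0.5], [[0, 0, 0.985], [0, 0, 0], 0.5], [[0, 0, 0.985], [0, 0, 0], 0.5], [[0, 0, 0.985], [0, 0, 0], 0.5]]}}

```text
time_s: 13.95
tcp_pos: [0.4657, 0.0819, 0.1624]
ee_rot: [[0.941, 0.338, -0.004], [0.338, -0.941, -0.002], [-0.004, 0.0, -1.0]]
wrist_force: [0.3, 0.2, -1.0]
gripper_width: 0.5
gripper_force: 0.0
```

Request:
{"name": "move_arm", "arguments": {"series": [[[0, 0, 0], [0.0377, -0.086, 0.004], 0.5], [[0, 0, 0], [0.0377, -0.086, 0.004], 0.5], [[0, 0, 0], [0.0377, -0.086, 0.004], 0.5], [[0, 0, 0], [0.0377, -0.086, 0.004], 0.5], [[0, 0, 0], [0.0377, -0.086, 0.004], 0.5], [[0, 0, 0], [0.0377, -0.086, 0.004], 0.5], [[0, 0, 0], [0.0377, -0.086, 0.004], 0.5], [[0, 0, 0], [0, 0, 0], 0.5], [[0, 0, 0], [0, 0, 0], 0.5], [[0, 0, 0], [0, 0, 0], 0.5]]}}

```text
time_s: 14.95
tcp_pos: [0.4873, 0.409, 0.1489]
ee_rot: [[0.94, 0.341, -0.002], [0.341, -0.94, -0.003], [-0.003, 0.002, -1.0]]
wrist_force: [0.9, 0.0, 0.8]
gripper_width: 0.497
gripper_force: 0.0
```

```bash
python3 - <<'E'
from h import *
import pickle
w=pickle.load(open("w5.pkl","rb")); hsv=cv2.cvtColor(w["img"],cv2.COLOR_RGB2HSV); H=[]
for a,b in ((404,342),(390,555)):
    u,v=int(160+a/2.5),int(b/2.5); k=hsv[v-8:v+9,u-8:u+9]; m=k[...,1]>110; y,x=np.nonzero(m); q=onz(w,((x.min()+x.max())/2+u-8,(y.min()+y.max())/2+v-8),.016); H.append(q); print(m.sum(),x.min(),x.max(),y.min(),y.max(),q)
d=H[0]-H[1]; print("len",np.linalg.norm(d),np.degrees(np.arctan2(d[1],d[0])),(H[0]+H[1])/2)
c=r.capture("wrist"); s=r.sense(); M=np.array(s["ee_rot"]); t=np.array(s["tcp_pos"]); print(t,np.degrees(np.arctan2(M[1,0],M[0,0])))
pickle.dump({**c,"tcp":s["tcp_pos"],"rot":s["ee_rot"]},open("w6.pkl","wb"))
for n in ("pull","pull_hole_a"):
    for d in r.pinpoint(n,"wrist"): print(n,round(d["score"],2),np.round(d["centre"],1),onz(c,d["centre"],0 if n=="pull" else .002),c["img"][int(d["centre"][1]),int(d["centre"][0])])
for d in r.cut_out("pull","wrist"):
    P=np.argwhere(d["pixels"])[:,::-1]; rc=cv2.minAreaRect(P.astype(np.float32)); print("cut",round(d["score"],2),d["centre"],len(P),np.median(c["img"][d["pixels"]],0),rc)
    Q=np.array([onz(c,p,.004)[:2] for p in P[::3]]); print(" world",cv2.minAreaRect((Q*1000).astype(np.float32)))
E
```

```text
42 4 13 4 13 [0.54671363 0.12221596 0.016     ]
45 4 12 4 11 [0.53286001 0.02433284 0.016     ]
len 0.09885862594830194 81.94430343189943 [0.53978682 0.0732744  0.016     ]
[0.48761311 0.40884426 0.14954507] 19.92826336870406
pull 0.71 [255.5 182.6] [0.48679736 0.40757608 0.        ] [64 65 66]
pull 0.66 [118.6 173.6] [0.44402567 0.55713926 0.        ] [ 54 115 112]
pull_hole_a 0.87 [ 75.2 175.7] [0.42506187 0.60445981 0.002     ] [165 169 164]
pull_hole_a 0.7 [255.2 224.7] [0.43935327 0.3907127  0.002     ] [62 64 64]
pull_hole_a 0.68 [255.3 142.6] [0.52900605 0.423154   0.002     ] [123 119 114]
pull_hole_a 0.62 [160.2 169.3] [0.46561891 0.51264469 0.002     ] [204 201 189]
pull_hole_a 0.56 [15.5 78.2] [0.50906144 0.69055921 0.002     ] [138 131 129]
cut 0.91 [11.9, 83.9] 1044 [240. 153. 191.] ((7.144839286804199, 85.67652130126953), (30.653627395629883, 50.71588134765625), 43.91907501220703)
 world ((498.9153747558594, 697.3845825195312), (32.25599670410156, 56.1680793762207), 55.62175369262695)
cut 0.82 [115.7, 170.1] 2891 [ 49. 195. 191.] ((118.65861511230469, 172.4034423828125), (27.155874252319336, 112.36054229736328), 85.2363510131836)
 world ((446.4206848144531, 556.9923095703125), (31.042739868164062, 129.96246337890625), 24.461898803710938)
cut 0.75 [254.4, 181.5] 2882 [66. 67. 68.] ((255.09315490722656, 180.9849395751953), (27.943803787231445, 110.99797058105469), 2.12109637260437)
 world ((485.9967346191406, 407.86181640625), (127.6407470703125, 30.588733673095703), 17.595569610595703)
```

```bash
python3 - <<'E'
from h import *
import pickle
c=pickle.load(open("w6.pkl","rb")); g=cv2.GaussianBlur(cv2.cvtColor(c["img"],cv2.COLOR_RGB2GRAY),(1,3),0).astype(int)
L=[];Rr=[]
for v in list(range(130,148,2))+list(range(160,234,3)):
    d=np.diff(g[v,236:276]); L.append(onz(c,(236+.5+np.argmin(d[:12]),v),.004)[:2]); Rr.append(onz(c,(236+.5+22+np.argmax(d[22:38]),v),.004)[:2])
for A in (L,Rr):
    vx,vy,x,y=cv2.fitLine(np.float32(A)*1000,cv2.DIST_HUBER,0,.01,.01).ravel(); print(np.degrees(np.arctan2(vy,vx))%180,x,y)
a=onz(c,(257.5,124.5),.004); b=onz(c,(252,237.3),.004); print(a,b,np.linalg.norm(a-b),(a+b)/2)
m=np.degrees(0);plan([*((a+b)/2)[:2],.0275],19+90)
E
```

```text
17.401218 461.12463 416.40842
17.243782 493.49905 395.31232
[0.54784865 0.42754062 0.004     ] [0.42374321 0.38906861 0.004     ] 0.12993172611629322 [0.48579593 0.40830461 0.004     ]
opt turn/0.1: [ 1.0000e-03 -1.0000e-03 -3.1256e+01] shift after turn/.5: [ 0.0049 -0.0003  0.2465] | q6 55.4
opt turn/0.1: [-0.   -0.    0.16] shift after turn/.5: [-0.0049  0.0003  0.2465] | q6 55.4
```

Request:
{"name": "move_arm", "arguments": {"series": [[[0, 0, 0.459], [0, 0, 0], 0.5], [[0, 0, 0], [-0.0038, 0, 0.0438], 0.5], [[0, 0, 0], [0, 0, 0.0438], 0.5], [[0, 0, 0], [0, 0, 0.0438], 0.5], [[0, 0, 0], [0, 0, 0.0438], 0.5], [[0, 0, 0], [0, 0, 0.0438], 0.5], [[0, 0, 0], [0, 0, 0.0438], 0.5], [[0, 0, 0], [0, 0, 0], 0.5], [[0, 0, 0], [0, 0, 0], 0.5]]}}

```text
time_s: 16.05
tcp_pos: [0.4865, 0.4095, 0.0196]
ee_rot: [[0.955, 0.298, 0.0], [0.298, -0.955, -0.0], [0.0, 0.0, -1.0]]
wrist_force: [-0.9, 0.6, -0.1]
gripper_width: 0.502
gripper_force: 0.0
```

```bash
python3 - <<'E'
from h import *
s=r.sense(); M=np.array(s["ee_rot"]); print(s["tcp_pos"],s["wrist_force"],np.degrees(np.arctan2(M[1,0],M[0,0])))
E
```

```text
[0.486489   0.40949794 0.01959339] [-0.8535086   0.61023656 -0.1264878 ] 17.34780164576159
```

Request:
{"name": "move_arm", "arguments": {"series": [[[0, 0, 0], [0, 0, 0], 0], [[0, 0, 0], [0, 0, 0], 0], [[0, 0, 0], [0, 0, 0], 0], [[0, 0, 0], [0, 0, 0], 0], [[0, 0, 0], [0, 0, 0], 0], [[0, 0, 0], [0, 0, 0], 0], [[0, 0, 0], [0, 0, 0], 0], [[0, 0, 0], [0, 0, 0], 0], [[0, 0, 0], [0, 0, 0], 0]]}}

```text
time_s: 16.95
tcp_pos: [0.4861, 0.4097, 0.0192]
ee_rot: [[0.954, 0.298, 0.0], [0.298, -0.954, -0.0], [-0.0, 0.0, -1.0]]
wrist_force: [1.1, -0.6, 2.1]
gripper_width: 0.114
gripper_force: 29.9
```

Request:
{"name": "move_arm", "arguments": {"series": [[[0, 0, 0], [0, 0, -0.02], 0], [[0, 0, 0], [0, 0, -0.05], 0], [[0, 0, 0], [0, 0, -0.06], 0], [[0, 0, 0], [0, 0, -0.07], 0], [[0, 0, 0], [0, 0, 0], 0], [[0, 0, 0], [0, 0, 0], 0], [[0, 0, 0], [0, 0, 0], 0]]}}

```text
time_s: 17.65
tcp_pos: [0.4852, 0.409, 0.1177]
ee_rot: [[0.955, 0.298, -0.002], [0.298, -0.955, -0.002], [-0.003, 0.001, -1.0]]
wrist_force: [0.6, 0.7, -1.9]
gripper_width: 0.11
gripper_force: 29.9
```

```bash
python3 - <<'E'
from h import *
c=r.capture("wrist"); s=r.sense(); M=np.array(s["ee_rot"]); t=np.array(s["tcp_pos"]); print(t,s["wrist_force"],s["gripper_width"]*87)
for n in ("pull_hole_a","pull"):
    for d in r.pinpoint(n,"wrist")[:4]: print(n,round(d["score"],2),np.round(d["centre"],1),np.round(1e3*(M.T@(onz(c,d["centre"],t[2]-.017)-t)),1))
g=cv2.cvtColor(c["img"],cv2.COLOR_RGB2GRAY)
import pickle; pickle.dump({**c,"tcp":s["tcp_pos"],"rot":s["ee_rot"]},open("w7.pkl","wb"))
for x,y in ((65,-15),(65,15),(40,-15),(40,15),(50,0),(25,-15),(25,15)): print(x,y,np.round(proj(c,t+M@np.array([x,y,15])/1e3),1))
plan([.5398,.0731,.12],81.95+90)
E
```

```text
[0.48521127 0.4089348  0.11738901] [ 0.0858505  -0.25995745 -2.04258299] 9.813764777097466
pull_hole_a 0.96 [258.4 290.3] [-48.8   2.6  17.2]
pull_hole_a 0.79 [150.4 177.7] [ 36.4 -68.   16.8]
pull_hole_a 0.67 [254.1 159.8] [48.  -0.4 16.9]
pull_hole_a 0.67 [ 62.2 186.4] [  30.7 -129.7   16.7]
pull 0.87 [104.1 183.5] [ 32.6 -99.8  16.7]
pull 0.6 [254.6 230.8] [-1.  -0.1 17. ]
65 -15 [230.2 132.8]
65 15 [279.2 132.8]
40 -15 [231.2 172.7]
40 15 [278.4 172.7]
50 0 [254.7 157.1]
25 -15 [231.7 195.3]
25 15 [277.8 195.3]
opt turn/0.1: [ 3.6000e-02 -1.0000e-03  2.0142e+01] shift after turn/.5: [ 0.6503 -0.2016 -0.005 ] | q6 52.7
opt turn/0.1: [ 1.0000e-03  3.2000e-02 -1.1274e+01] shift after turn/.5: [-0.6503  0.2016 -0.005 ] | q6 52.7
```

```bash
cat > tool.py <<'E'
from h import *
def pull_in_tool(c,t,M):
    """plate long edges, far end and hole A centre in the tool frame (mm), plate top 15 mm past TCP"""
    g=cv2.GaussianBlur(cv2.cvtColor(c["img"],cv2.COLOR_RGB2GRAY),(1,3),0).astype(int); f=lambda u,v:1e3*(M.T@(onz(c,(u,v),t[2]-.015)-t))[:2]
    out=[]
    for y,sg in ((-15,-1),(15,1)):
        P=[]
        for x in np.arange(36,62,2.):
            u,v=proj(c,t+M@np.array([x,y,15])/1e3); u=int(round(u)); v=int(round(v)); d=sg*np.diff(g[v,u-6:u+8]); P.append(f(u-6+.5+np.argmax(d),v))
        P=np.array(P); k=np.polyfit(P[:,0],P[:,1],1); k=np.polyfit(*(P[abs(P[:,1]-np.polyval(k,P[:,0]))<1].T),1); out.append((round(np.degrees(np.arctan(k[0])),2),round(np.polyval(k,0),2),round(np.polyval(k,50),2)))
    ends=[]
    for y in range(-12,13,3):
        u,v=np.round(proj(c,t+M@np.array([65,y,15])/1e3)).astype(int); d=-np.diff(g[v-7:v+8,u]); ends.append(round(f(u,v-7+.5+np.argmax(d))[0],1))
    print("edges(deg,y0,y50)",out,"end x",ends)
E
python3 - <<'E'
from tool import *
import pickle
c=pickle.load(open("w7.pkl","rb")); M=np.array(c["rot"]); t=np.array(c["tcp"])
pull_in_tool(c,t,M)
g=cv2.cvtColor(c["img"],cv2.COLOR_RGB2GRAY)
for v in (126,129,132,135,140,148,154,157,160,163,170,180): print(v,g[v,224:290:1].tolist())
E
```

```text
edges(deg,y0,y50) [(np.float64(-0.76), np.float64(-13.67), np.float64(-14.33)), (np.float64(8.59), np.float64(9.81), np.float64(17.36))] end x [np.float64(64.6), np.float64(64.6), np.float64(64.6), np.float64(64.6), np.float64(68.2), np.float64(68.8), np.float64(65.2), np.float64(64.6), np.float64(68.8)]
126 [220, 217, 217, 215, 214, 213, 211, 210, 208, 206, 204, 202, 202, 201, 200, 198, 191, 186, 179, 171, 164, 164, 165, 167, 171, 175, 178, 180, 176, 173, 168, 144, 105, 103, 102, 102, 120, 125, 103, 102, 104, 101, 103, 122, 123, 98, 100, 100, 99, 100, 124, 146, 126, 102, 105, 104, 103, 132, 152, 131, 110, 112, 114, 163, 193, 196]
129 [219, 215, 214, 212, 209, 211, 209, 209, 209, 207, 207, 208, 208, 210, 209, 207, 202, 197, 192, 183, 179, 173, 166, 161, 158, 156, 160, 163, 168, 168, 147, 107, 107, 105, 102, 104, 106, 108, 108, 110, 113, 113, 113, 115, 116, 113, 115, 114, 112, 112, 114, 112, 110, 113, 110, 109, 109, 109, 108, 108, 106, 107, 146, 171, 172, 175]
132 [214, 206, 197, 192, 194, 195, 197, 198, 200, 202, 204, 206, 208, 209, 210, 210, 211, 211, 209, 204, 196, 188, 183, 177, 1
[... 2421 characters left out ...]
, 101, 102, 100, 101, 101, 102, 100, 102, 102, 101, 99, 99, 104, 102, 104, 107, 108, 109, 110, 111]
170 [105, 109, 109, 111, 115, 114, 115, 117, 113, 105, 107, 105, 106, 107, 106, 106, 103, 102, 102, 101, 104, 105, 103, 103, 102, 103, 104, 103, 104, 102, 104, 103, 102, 101, 100, 101, 100, 102, 101, 101, 100, 99, 99, 100, 102, 103, 101, 99, 100, 102, 100, 100, 100, 101, 100, 94, 84, 79, 76, 78, 77, 82, 86, 92, 99, 106]
180 [96, 98, 98, 99, 100, 102, 101, 103, 93, 70, 69, 69, 69, 69, 71, 69, 67, 66, 66, 65, 66, 67, 67, 66, 64, 62, 61, 58, 58, 57, 60, 57, 57, 55, 56, 58, 57, 58, 59, 62, 64, 65, 61, 62, 63, 63, 61, 64, 63, 63, 66, 67, 61, 63, 66, 86, 103, 105, 106, 106, 104, 101, 99, 98, 99, 98]
```

Request:
{"name": "move_arm", "arguments": {"series": [[[0, 0, -0.94], [0, 0, 0], 0], [[0, 0, -0.94], [0, 0, 0], 0], [[0, 0, -0.94], [0, 0, 0], 0], [[0, 0, -0.94], [0, 0, 0], 0], [[0, 0, -0.94], [0, 0, 0], 0], [[0, 0, -0.94], [0, 0, 0], 0], [[0, 0, -0.94], [0, 0, 0], 0], [[0, 0, -0.94], [0, 0, 0], 0], [[0, 0, -0.94], [0, 0, 0], 0], [[0, 0, -0.94], [0, 0, 0], 0], [[0, 0, -0.94], [0, 0, 0], 0], [[0, 0, -0.94], [0, 0, 0], 0]]}}

```text
time_s: 19.0
tcp_pos: [0.4857, 0.4094, 0.1179]
ee_rot: [[0.136, 0.991, -0.001], [0.991, -0.136, -0.002], [-0.002, -0.001, -1.0]]
wrist_force: [0.6, -0.4, -2.4]
gripper_width: 0.11
gripper_force: 29.9
```

Request:
{"name": "move_arm", "arguments": {"series": [[[0, 0, 0], [-0.081, 0.025, 0], 0], [[0, 0, 0], [-0.081, 0.025, 0], 0], [[0, 0, 0], [-0.081, 0.025, 0], 0], [[0, 0, 0], [-0.081, 0.025, 0], 0], [[0, 0, 0], [-0.081, 0.025, 0], 0], [[0, 0, 0], [-0.081, 0.025, 0], 0], [[0, 0, 0], [-0.081, 0.025, 0], 0], [[0, 0, 0], [-0.081, 0.025, 0], 0], [[0, 0, 0], [0, 0, 0], 0], [[0, 0, 0], [0, 0, 0], 0], [[0, 0, 0], [0, 0, 0], 0], [[0, 0, 0], [0, 0, 0], 0]]}}

```text
time_s: 20.2
tcp_pos: [0.5399, 0.0761, 0.1189]
ee_rot: [[0.138, 0.99, -0.0], [0.99, -0.138, -0.0], [-0.0, -0.0, -1.0]]
wrist_force: [0.4, 0.4, -1.8]
gripper_width: 0.115
gripper_force: 29.9
```

```bash
python3 - <<'E'
from h import *
import pickle
c=r.capture("wrist"); s=r.sense(); M=np.array(s["ee_rot"]); t=np.array(s["tcp_pos"]); print(t,s["wrist_force"],s["gripper_width"]*87,np.degrees(np.arctan2(M[1,0],M[0,0])))
print(np.round(M,4).tolist())
pickle.dump({**c,"tcp":s["tcp_pos"],"rot":s["ee_rot"]},open("w8.pkl","wb"))
g=cv2.cvtColor(c["img"],cv2.COLOR_RGB2GRAY)
for v in (134,137,140,148,157,160,170,180): print(v,g[v,224:290:1].tolist())
print(g[120:175,240].tolist()); print(g[120:175,256].tolist())
plan([.5392,.0739,.0502],172.0)
E
```

```text
[0.53985725 0.0761179  0.11890619] [ 0.22316874 -0.17315815 -1.83788303] 9.242626907628923 82.09266016101847
[[0.1376, 0.9905, -0.0002], [0.9905, -0.1376, -0.0], [-0.0001, -0.0002, -1.0]]
134 [133, 133, 131, 132, 132, 134, 132, 118, 91, 93, 94, 94, 93, 95, 94, 94, 95, 95, 95, 95, 94, 96, 96, 98, 98, 95, 96, 96, 97, 99, 99, 99, 103, 112, 113, 128, 144, 142, 145, 143, 144, 146, 146, 146, 146, 144, 144, 145, 145, 147, 149, 146, 145, 146, 146, 166, 215, 231, 232, 231, 231, 230, 231, 230, 230, 230]
137 [132, 133, 131, 133, 133, 132, 133, 119, 81, 83, 82, 81, 84, 81, 83, 83, 81, 82, 84, 85, 84, 85, 85, 85, 85, 86, 86, 85, 87, 88, 87, 88, 96, 112, 123, 123, 121, 121, 121, 121, 120, 122, 121, 123, 125, 123, 124, 124, 123, 123, 123, 124, 126, 127, 125, 139, 204, 231, 231, 230, 231, 230, 230, 230, 229, 230]
140 [131, 132, 131, 133, 131, 134, 134, 118, 81, 82, 79, 81, 82, 82, 82, 80, 81, 82, 81, 81, 82, 82, 83, 83, 84, 84, 84, 84, 88, 86, 87, 87, 86, 87, 87, 88, 103, 120, 121, 118, 120, 119, 122, 122, 123, 124, 122, 122, 123, 121, 123, 125, 123, 124, 124, 139, 204, 231, 231, 231, 230, 229, 230,
[... 1496 characters left out ...]
0, 131, 131, 132]
[139, 139, 138, 138, 137, 138, 136, 138, 136, 136, 137, 134, 135, 123, 95, 84, 82, 81, 83, 82, 81, 84, 79, 81, 78, 81, 80, 78, 78, 78, 77, 76, 77, 79, 75, 76, 77, 75, 75, 76, 75, 72, 75, 74, 73, 76, 72, 75, 73, 73, 71, 73, 72, 70, 70]
[223, 140, 140, 138, 139, 137, 138, 137, 138, 137, 135, 137, 136, 124, 103, 103, 102, 96, 86, 87, 86, 85, 86, 85, 83, 85, 85, 83, 83, 80, 79, 104, 128, 129, 129, 130, 131, 129, 129, 130, 130, 128, 127, 128, 103, 74, 73, 75, 76, 73, 75, 76, 72, 70, 74]
opt turn/0.1: [-1.00e-03 -2.00e-03 -3.14e+01] shift after turn/.5: [0.0046 0.0007 0.1374] | q6 147.0
opt turn/0.1: [-0.002  0.001  0.016] shift after turn/.5: [-0.0046 -0.0007  0.1374] | q6 147.0
```

Request:
{"name": "move_arm", "arguments": {"series": [[[0, 0, 0], [-0.005, 0, 0.04], 0], [[0, 0, 0], [0, 0, 0.04], 0], [[0, 0, 0], [0, 0, 0.03], 0], [[0, 0, 0], [0, 0, 0.02], 0], [[0, 0, 0], [0, 0, 0.007], 0], [[0, 0, 0], [0, 0, 0], 0], [[0, 0, 0], [0, 0, 0], 0], [[0, 0, 0], [0, 0, 0], 0], [[0, 0, 0], [0, 0, 0], 0]]}}

```text
time_s: 21.15
tcp_pos: [0.54, 0.0727, 0.0512]
ee_rot: [[0.139, 0.99, 0.001], [0.99, -0.139, 0.001], [0.001, 0.001, -1.0]]
wrist_force: [0.5, -0.7, -2.2]
gripper_width: 0.108
gripper_force: 29.9
```

```bash
python3 - <<'E'
from h import *
import pickle
c=r.capture("wrist"); s=r.sense(); M=np.array(s["ee_rot"]); t=np.array(s["tcp_pos"]); print(t,s["wrist_force"],s["gripper_width"]*87,np.degrees(np.arctan2(M[1,0],M[0,0])))
plan([.5394,.0736,.0502],172.0)
# brass seen through pull hole A, pull hole outline, front edges relative
hsv=cv2.cvtColor(c["img"],cv2.COLOR_RGB2HSV); g=cv2.cvtColor(c["img"],cv2.COLOR_RGB2GRAY)
m=hsv[148:172,240:272,1]>100; y,x=np.nonzero(m); print("brass",m.sum(),(x.min()+240,x.max()+240,y.min()+148,y.max()+148) if m.any() else None)
for v in range(148,170,2): print(v,g[v,244:270].tolist(),hsv[v,244:270,1].tolist())
print("exp brass A",proj(c,[.5468,.1222,.016]),"pull hole top/under",proj(c,t+M@[.0496,.0005,.015]),proj(c,t+M@[.0496,.0005,.019]))
E
```

```text
[0.53988742 0.07264729 0.05109711] [-0.21901663  0.33572823 -0.94671125] 9.765764485944812 81.9860641962215
opt turn/0.1: [-9.0000e-03 -1.5000e-02  3.1413e+01] shift after turn/.5: [-0.0018  0.0012  0.0018] | q6 147.3
opt turn/0.1: [ 0.01  -0.006 -0.002] shift after turn/.5: [ 0.0018 -0.0012  0.0018] | q6 147.3
brass 39 (np.int64(249), np.int64(259), np.int64(153), np.int64(158))
148 [81, 80, 81, 80, 81, 80, 82, 82, 83, 82, 85, 83, 84, 83, 84, 85, 86, 85, 84, 85, 86, 87, 103, 119, 119, 119] [3, 3, 3, 6, 9, 9, 3, 9, 9, 6, 3, 9, 12, 12, 6, 6, 6, 3, 3, 9, 9, 12, 2, 12, 12, 12]
150 [79, 80, 81, 78, 80, 81, 82, 81, 80, 80, 78, 78, 77, 79, 80, 81, 84, 82, 84, 86, 85, 86, 101, 120, 120, 117] [6, 9, 6, 6, 6, 9, 6, 3, 9, 10, 13, 10, 10, 16, 12, 9, 9, 9, 3, 6, 12, 9, 3, 14, 14, 13]
152 [78, 80, 78, 80, 79, 75, 73, 80, 89, 101, 110, 107, 96, 88, 95, 97, 87, 79, 85, 85, 84, 86, 102, 119, 119, 120] [6, 6, 3, 0, 3, 7, 21, 49, 63, 46, 40, 55, 81, 92, 88, 95, 49, 10, 9, 6, 15, 12, 0, 15, 15, 15]
154 [77, 81, 78, 77, 75, 82, 92, 92, 91, 92, 92, 91, 93, 105, 112, 114, 112, 103, 88, 83, 84, 85, 92, 110
[... 989 characters left out ...]
, 9]
164 [74, 75, 75, 74, 76, 73, 75, 74, 81, 95, 101, 103, 102, 100, 94, 79, 74, 76, 79, 78, 81, 80, 81, 82, 83, 82] [7, 0, 10, 3, 3, 7, 3, 7, 9, 19, 18, 22, 22, 23, 19, 10, 0, 3, 6, 6, 6, 6, 6, 6, 9, 9]
166 [74, 76, 75, 74, 74, 75, 74, 75, 75, 75, 74, 74, 75, 76, 76, 78, 77, 79, 79, 82, 81, 81, 79, 80, 82, 82] [10, 3, 3, 7, 3, 7, 3, 7, 7, 3, 7, 3, 3, 7, 3, 10, 0, 3, 3, 6, 3, 6, 6, 9, 3, 6]
168 [75, 74, 73, 72, 75, 75, 74, 76, 73, 76, 74, 77, 76, 76, 77, 77, 77, 78, 77, 79, 77, 78, 81, 80, 80, 82] [13, 3, 3, 0, 3, 0, 0, 3, 7, 3, 7, 3, 0, 3, 7, 3, 3, 3, 3, 10, 3, 7, 3, 9, 0, 6]
exp brass A [253.10101552 151.17226824] pull hole top/under [253.84812647 156.36023117] [253.87324796 155.36852892]
```

```bash
python3 - <<'E'
from h import *
c=r.capture("wrist"); s=r.sense(); M=np.array(s["ee_rot"]); t=np.array(s["tcp_pos"]); print(t,np.round(M[:,2],4))
hsv=cv2.cvtColor(c["img"],cv2.COLOR_RGB2HSV); g=cv2.cvtColor(c["img"],cv2.COLOR_RGB2GRAY)
roi=cv2.resize(c["img"][140:175,235:275],None,fx=8,fy=8,interpolation=cv2.INTER_CUBIC); h=cv2.cvtColor(roi,cv2.COLOR_RGB2HSV); gg=cv2.cvtColor(roi,cv2.COLOR_RGB2GRAY)
px=lambda x,y:((x+.5)/8-.5+235,(y+.5)/8-.5+140)
hole=(((gg>98)|(h[...,1]>60))).astype(np.uint8); n,l,st,ce=cv2.connectedComponentsWithStats(hole); i=l[int((158-140+.5)*8),int((255-235+.5)*8)]
x0,y0,w,hh,a=st[i]; print("hole box",px(x0,y0),px(x0+w,y0+hh),a)
H=px(x0+w/2,y0+hh/2); b=(h[...,1]>80)&(l==i); ys,xs=np.nonzero(b); low=[(x,ys[xs==x].max()) for x in np.unique(xs)]
P=np.array([px(*q) for q in low]); print(np.round(P[::6],1).tolist())
D=[]
from scipy.optimize import least_squares
W=np.array([onz(c,p,.016)[:2] for p in P])
W2=W[int(.1*len(W)):int(.8*len(W))]
f=least_squares(lambda q:np.hypot(*(W2-q[:2]).T)-.0055,[.547,.122],loss="soft_l1",f_scale=.0003); print("brass fit",f.x)
X=onz(c,H,t[2]-.015); print("pull hole",X, "hole-fixed diff tool mm",1e3*(M.T@(np.r_[f.x,X[2]]-X)), "vs known A",1e3*(M.T@(np.r_[.5468,.1222,X[2]]-X)))
print(H, "plate edge rows"); 
for v in (140,185): print(v,g[v,222:290].tolist())
E
```

```text
[0.53981049 0.07258548 0.05100003] [ 8.e-04  3.e-04 -1.e+00]
hole box (np.float64(248.4375), np.float64(150.8125)) (np.float64(262.5625), np.float64(164.1875)) 9330
[[248.8, 156.2], [249.6, 157.3], [250.3, 157.6], [251.1, 157.7], [251.8, 157.9], [252.6, 157.9], [253.3, 158.2], [254.1, 158.2], [254.8, 158.1], [255.6, 157.8], [256.3, 157.6], [257.1, 157.4], [257.8, 157.1], [258.6, 156.3], [259.3, 155.4], [260.1, 154.6]]
brass fit [0.54710525 0.12275002]
pull hole [0.54813824 0.12078434 0.03600003] hole-fixed diff tool mm [ 1.80246525e+00 -1.29694853e+00 -1.79189374e-04] vs known A [ 1.21526253e+00 -1.52253826e+00 -6.25757151e-04]
(np.float64(255.5), np.float64(157.5)) plate edge rows
140 [132, 132, 131, 132, 133, 132, 133, 132, 133, 120, 81, 78, 80, 82, 79, 80, 80, 80, 80, 79, 79, 82, 81, 82, 84, 82, 82, 83, 84, 83, 84, 86, 86, 87, 85, 87, 96, 108, 106, 106, 112, 120, 120, 120, 120, 123, 123, 122, 123, 122, 122, 122, 123, 125, 124, 122, 123, 126, 193, 230, 230, 229, 230, 230, 229, 230, 229, 229]
185 [128, 128, 128, 127, 128, 129, 127, 128, 127, 128, 110, 71, 69, 69, 70, 70, 71, 71, 69, 68, 65, 69, 69, 68, 69, 66, 58, 59, 61, 59, 60, 60, 63, 63, 62, 61, 63, 62, 64, 65, 64, 65, 70, 74, 74, 76, 72, 71, 75, 76, 75, 76, 79, 77, 76, 79, 90, 117, 132, 132, 130, 131, 131, 131, 133, 130, 183, 223]
```

Request:
{"name": "move_arm", "arguments": {"series": [[[0, 0, 0], [0.0025, -0.002, 0.0015], 0], [[0, 0, 0], [0, 0, 0], 0], [[0, 0, 0], [0, 0, 0], 0], [[0, 0, 0], [0, 0, 0], 0], [[0, 0, 0], [0, 0, 0], 0]]}}

```text
time_s: 21.75
tcp_pos: [0.5388, 0.0739, 0.0498]
ee_rot: [[0.139, 0.99, 0.0], [0.99, -0.139, -0.0], [-0.0, 0.0, -1.0]]
wrist_force: [0.1, 0.0, -1.4]
gripper_width: 0.107
gripper_force: 29.9
```

```bash
python3 - <<'E'
from h import *
c=r.capture("wrist"); s=r.sense(); M=np.array(s["ee_rot"]); t=np.array(s["tcp_pos"]); print(t,np.round(M[:,2],4),np.degrees(np.arctan2(M[1,0],M[0,0])),s["wrist_force"],s["gripper_force"])
roi=cv2.resize(c["img"][140:175,235:275],None,fx=8,fy=8,interpolation=cv2.INTER_CUBIC); h=cv2.cvtColor(roi,cv2.COLOR_RGB2HSV); gg=cv2.cvtColor(roi,cv2.COLOR_RGB2GRAY)
px=lambda x,y:((x+.5)/8-.5+235,(y+.5)/8-.5+140)
hole=(((gg>98)|(h[...,1]>60))).astype(np.uint8); n,l,st,ce=cv2.connectedComponentsWithStats(hole); i=l[int((160-140+.5)*8),int((255-235+.5)*8)]
x0,y0,w,hh,a=st[i]; print("hole box",px(x0,y0),px(x0+w,y0+hh),a)
H=px(x0+w/2,y0+hh/2); b=(h[...,1]>80)&(l==i); ys,xs=np.nonzero(b); P=np.array([px(x,ys[xs==x].max()) for x in np.unique(xs)]); print(np.round(P[::8],1).tolist())
from scipy.optimize import least_squares
W=np.array([onz(c,p,.016)[:2] for p in P]); W2=W[int(.1*len(W)):int(.8*len(W))]
f=least_squares(lambda q:np.hypot(*(W2-q[:2]).T)-.0055,[.547,.122],loss="soft_l1",f_scale=.0003); X=onz(c,H,t[2]-.015)
print("brass fit",f.x,"pull",X,"diff",1e3*(M.T@(np.r_[f.x,X[2]]-X)), "vs known A",1e3*(M.T@(np.r_[.5468,.1222,X[2]]-X)))
for n in ("top","side"):
    k=r.capture(n)
    for q in r.pinpoint("straightedge",n)[:2]: print(n,"straightedge",round(q["score"],2),onz(k,q["centre"],0)[:2])
E
```

```text
[0.53878443 0.07392081 0.04978111] [-0. -0. -1.] 81.99156818365527 [ 0.05875371  0.20339804 -2.29306684] 29.934613527730107
hole box (np.float64(248.4375), np.float64(150.8125)) (np.float64(262.5625), np.float64(164.1875)) 9316
[[248.8, 156.4], [249.8, 157.6], [250.8, 158.4], [251.8, 159.2], [252.8, 159.6], [253.8, 159.7], [254.8, 159.9], [255.8, 160.1], [256.8, 159.8], [257.8, 159.6], [258.8, 159.2], [259.8, 158.7], [260.8, 157.8], [261.8, 157.1]]
brass fit [0.54707553 0.1227876 ] pull [0.54702394 0.12208466 0.03478111] diff [ 7.03270438e-01 -4.68420594e-02 -2.54309609e-05] vs known A [ 8.30171004e-02 -2.37824011e-01  2.87574849e-06]
top straightedge 0.81 [0.45709051 0.07364715]
side straightedge 0.74 [0.54959803 0.06254231]
side straightedge 0.51 [0.46983879 0.08505084]
```

```bash
python3 -c "
from station import r
print(r.finish_job())"
```

```text
the job is handed in; nothing more can be done
None
```

The job is handed in at about 22 s of the 56 s allowed: the straightedge lies flush along the robot-side edge of the drawer front. The pull is held level about 14.6 mm above the panel, its screw holes within about 1 mm of the threaded holes (measured at one hole; the other follows from the alignment).

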